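# Seat a pressed pellet in the drawer of a bench X-ray analyser and shut it

### The job

The pressed sample pellet in its steel ring was put down on the open drawer of the analyser, in front of its round seat. Without picking it up, nudge it by its edge with the fingertips across the deck until it drops flat into the seat, then push the drawer fully home by its handle, smoothly and without slamming. Leave the vial, the amber bottle and the tweezers where they are.

Things in the scene. Friction and masses are not known exactly. Their poses are not given: they have to be found in the camera images.
- pellet_centre (a point): centre (half-way up) of the loose sample pellet: a steel ring filled with pressed rust-brown powder, a flat disc 51.5 mm across and 9 mm thick, about 75 g. z is its axis (up). At the start it lies flat on the drawer's deck, its centre 32 to 66 mm from the seat's centre on the handle side, straight before it or up to about 45 degrees to either side
- seat (a point): centre of the mouth of the round seat, level with the dark deck, 46 mm over the worktop. Seat 55 mm across, 8 mm deep, bright floor with a 36 mm window. x points into the analyser (drawer shuts this way), y left, z up. Deck: 85 mm from here to the handle side, 75 mm to each side, nothing on it higher. Pellet centre: 4.5 mm above this point when on the deck, 3.5 mm below when seated (1 mm proud)
- handle (a point): middle of the steel bar handle on the drawer's front: a round bar 10 mm thick, 74 mm of it straight along y, 27 mm above the worktop and 30 mm before the drawer's front, 127 mm from the seat's centre. Same axes as the seat. Push on its near side along x to shut the drawer
- drawer (a joint): how far the drawer stands open, m: 0 = fully home against its stop, 0.135 = fully out; starts at 0.122 to 0.134. It slides level with about 2.5 N of friction and stays where it is left. The pellet passes under the edge of the housing (5.5 mm over the deck) only when it is in its seat
- analyser: the bench analyser, a white housing 230 mm wide, 210 mm deep and 148 mm high with a leaning screen panel, fixed to the worktop. Origin: middle of the foot of its front face, on the worktop; x points into it, y left, z up. The drawer comes out of this face towards the robot; with the drawer home the handle's middle is 77 mm before the face
- vial: bystander: small glass vial with a blue cap, 23 mm across, 44 mm high, standing to the right of the drawer; origin at the centre of its foot
- amber_bottle: bystander: amber bottle with a black cap, 46 mm across, 91 mm high, standing to the left of the drawer; origin at the centre of its foot
- tweezers: bystander: plain tweezers 121 mm long, 14 mm wide, 10 mm high, lying along their y axis on the worktop to the right of the drawer; origin at the centre of the underside
- burette_stand_r: fixed obstacle to the left of the work: a tall burette stand with a flat foot, a thin upright rod and two glass burettes in clamps, the right-hand one reaching down over a conical flask about 0.12 m to the right of the rod. Origin on the worktop at the rod's foot. Keep the arm clear of it: come in from the robot's side, not past the stand
There are look-alikes about, which are no part of the job. Of the things like the part that bears pellet_centre, leave any that is purple; of the rest the smaller one is meant.

How it is judged:
On the way, in this order (a step that is already met when the one before it is completed fails the run):
1. the pellet has dropped flat into its seat while the drawer is still out (horizontal distance between pellet_centre and seat below 0.004 m and z of pellet_centre in the frame of seat below -0.002 m and angle between pellet_centre's own z axis and vertical below 0.05 rad and value of joint drawer above 0.05 m), for 0.2 s.
2. the drawer is fully home with the pellet in its seat (value of joint drawer below 0.004 m and z of pellet_centre in the frame of seat below -0.002 m), for 0.2 s.
At the end, for the whole second after the job is handed in: The pellet lies flat in its seat (centre within 4 mm of the seat's, at least 2 mm below the deck, tilt under 0.05 rad) and at rest, and the drawer is home within 4 mm (all of step 2 and horizontal distance between pellet_centre and seat below 0.004 m and angle between pellet_centre's own z axis and vertical below 0.05 rad and linear speed of pellet below 0.01 m/s); the robot touches nothing.
It fails at once if the pellet is lifted off the deck (8 mm or more) (z of pellet_centre in the frame of seat above 0.0125 m).
It fails at once if the pellet is pushed off the drawer (height (world z) of pellet_centre below 0.03 m).
It fails at once if the pellet is pressed or squeezed hard (over 20 N) (contact force between the fingers and pellet above 20 N).
It fails at once if the drawer is slammed (faster than 0.4 m/s) (velocity of joint drawer below -0.4 m/s).
It fails at once if the vial, the amber bottle or the tweezers are moved more than 15 mm (distance of any of vial, amber_bottle, tweezers from where it was at the start of the episode above 0.015 m).
It also fails if it takes over 64 s, if anything falls off the work surface, if the arm or the gripper's body presses on something with over 40 N, if the wrist force passes 120 N, or if a joint passes its speed limit or range.

### The arm

A 6-joint arm with a two-finger parallel gripper is mounted at the origin on a cart in front of the work surface, level with it; the furniture and walls round the work are solid. World frame = base frame: x ahead of the robot, y to its left, z up, the work surface at z = 0. Lengths are in m, angles in rad, forces in N, time in s.
With the tool pointing down it reaches from about 0.3 to 1 m from the base axis. Payload 5.1 kg.
Tool frame: the origin (TCP) lies at the very end of the fingers, on their centre line; the grasp point (between the pads) lies 19 mm behind it; z points along the fingers, y is the line along which they close (so a half turn about z gives the same grasp; the last joint's range is limited). The gripper opens to 95 mm and grips with 3 to 60 N. Pads are 20 mm wide; open, the fingers measure 119 mm over their backs; the gripper's body (75 mm by 180 mm) begins 59 mm behind the grasp point.
Start: joints at [1.217, 0.124, 1.65, -0, 1.367, -0.083], TCP at [0.174, 0.626, 0.215] pointing down, gripper open.
Joint ranges: [-2.61, 2.61], [-1.02, 2.33], [0.03, 2.71], [-1.35, 4.49], [0.32, 2.68], [-2.91, 2.91]. Speed limits (rad/s): [2.57, 2.57, 3.14, 3.14, 3.14, 3.14].

### API

Orientations are given as a unit quaternion [x, y, z, w].
In Python, from station import get_state, read_camera, hand_in gives the robot as it stands.
- The arm moves only by the tool arm_command, never from a script. Its arguments are lists of equal length, an entry for each row: "offset": the shift along the tool's x, y, z scaled (see below), a list of three; "turn": the turn, a rotation vector about the tool's x, y, z scaled (see below), a list of three. A call has 1 to 20 rows; each row shifts and turns the commanded pose from where the row before left it, along the tool's axes as they then stand; what a row does not reach is not made up. The controller multiplies each number of a shift by 50 mm and each number of a turn by 4 degrees. A row lasts 1/8 s, in which the tool goes at most 62.5 mm and 10.7 degrees, less where a joint would pass 70% of its speed; a pose out of reach is approached as far as the arm can. A call with a number of a shift or a turn outside -1 to 1 is refused whole. A call with a gripper value outside its range is refused whole. "grip" is the opening, from 0 (shut) to 1 (fully open), set as the call begins (left out, the last holds). The fingers move at their own pace and stop on an object; "squeeze" is the grip in N (left out, the last holds). Time passes only in rows, so rows that do not move let the fingers close. It gives the time, the measured TCP pose, the force, the opening and the grip force at its end, in the units of the state.
- get_state(): the state, without advancing time (a new reading comes with each control period).
- read_camera(name): name is "side" or "top" or "wrist"; returns a dict with "pixels" (480x640x3 uint8, blue, green, red), "camera_matrix" (3x3 intrinsics, pixels), "R" (3x3) and "t" (3): a world point X has camera coordinates R X + t; the wrist camera has in their place "hand_eye" (4x4, takes a point from camera to tool coordinates, whose origin is the TCP and whose axes are the flange's). Camera axes: x right, y down, z forward; pixel columns grow to the right and rows downward; lengths in m; the calibration is good to about 2 mm. The wrist camera is an equidistant fisheye: a pixel r from the principal point sees the ray r / f radians off the axis. A picture is of the moment at which its call begins: read the wrist's pose just before it. There is no depth.
- hand_in(): hands the job in; it is judged then, once.
The state is a dict: "time_s": time; "qpos": joint angles; "dq": joint speeds; "tau": joint torques, N m; "eef_pos": TCP position; "eef_rot": TCP orientation; "contact_force": force on the tool from outside, world axes, zero at the start; "torque": the same for the moment, N m; "width": finger opening in m; "gripper_force": force on a finger pad.
Only numpy, scipy, OpenCV 4.12 (cv2) and the standard library are available. Lean on these libraries where they do the work, as an engineer would, in place of code of your own. Each camera call takes 0.05 s, during which the arm holds its last target. There are 200 camera calls.

## Working session

There is one attempt and no reset: what is moved stays moved. The work goes in short steps, Python scripts to look and compute and a tool call to move; the robot and the scene stay as the last step left them, time stands still between calls to the robot, and variables do not carry over. Pictures are saved under pics/ and viewed, at most 10 in all, crops included, and the job is handed in when it is done.

Besides the shell and the picture viewer there is one more tool, called after ">>>" in YAML: its name, and indented under it one key for each argument. arm_command: Moves the arm, as the interface text tells. Its arguments: {"type":"object","properties":{"offset":{"type":"array"},"turn":{"type":"array"},"grip":{"type":"number"},"squeeze":{"type":"number"}},"required":["offset","turn"]}

```bash
mkdir -p pics; ls
python3 - <<'E'
from station import *
import cv2
s=get_state();print(s)
for n in("top","side"):
    c=read_camera(n);cv2.imwrite(f"pics/{n}0.png",c["pixels"]);print(n,c["camera_matrix"],c["R"],c["t"])
E
```

```text
pics
{'time_s': 0.0, 'qpos': array([ 1.21740649e+00,  1.24547754e-01,  1.65167094e+00, -3.08492287e-05,
        1.36750128e+00, -8.26068489e-02]), 'dq': array([ 0.00012636, -0.00202861,  0.00115324, -0.00091229, -0.00104926,
       -0.00082772]), 'tau': array([ 2.43943134e-03, -4.17614329e+01, -3.59929276e+01,  7.76812714e-02,
        4.95114445e-02, -1.69043738e-04]), 'eef_pos': array([0.17368248, 0.62569591, 0.21336127]), 'eef_rot': array([ 1.34975054e-01,  9.90848426e-01, -1.04174954e-03, -2.15297123e-04]), 'contact_force': array([-0.17574053, -0.40485436,  0.63635536]), 'torque': array([0.02221583, 0.0477785 , 0.02671742]), 'gripper_force': 0.0, 'width': 0.0951566544368668}
top [[499.9859303    0.         326.02578984]
 [  0.         499.9859303  237.60590793]
 [  0.           0.           1.        ]] [[-0.01487891 -0.99977682  0.0149975 ]
 [-0.99222774  0.01291    -0.12376365]
 [ 0.12354241 -0.01672241 -0.99219838]] [0.02792117 0.55955555 0.95912324]
side [[582.80412817   0.         332.15775156]
 [  0.         582.80412817 236.40330569]
 [  0.           0.           1.        ]] [[ 9.47902689e-01 -3.18559823e-01 -3.62897028e-04]
 [-1.46765216e-01 -4.35701127e-01 -8.88045325e-01]
 [ 2.82737447e-01  8.41833812e-01 -4.59755771e-01]] [-0.51238159  0.13328661  1.02373976]
```

View pics/top0.png

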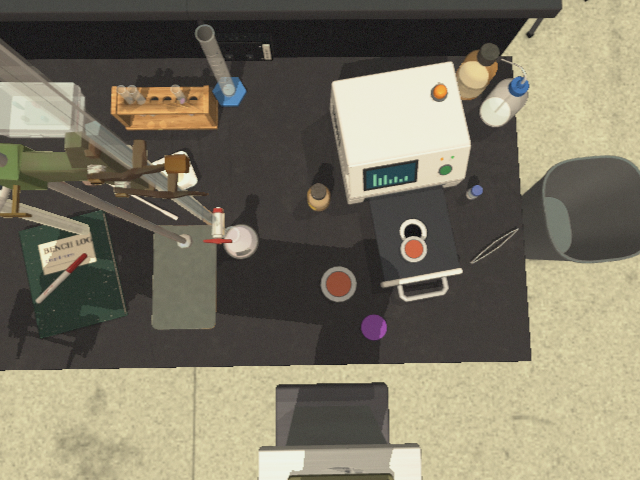

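View pics/side0.png

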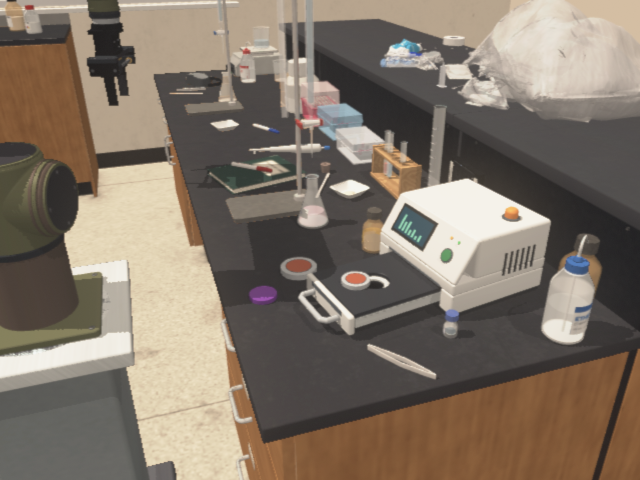

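The top picture shows three disc-like things. A purple disc is at (374,327), which I exclude. A large rust-brown disc lies on the bench at (338,284), and a smaller rust-brown disc sits on the drawer deck at (413,249). The smaller one on the drawer fits the description. The seat is at about (413,232), and the handle bar at about (423,293). I'll confirm in one enlarged crop.

Run:
```python
import cv2,numpy as np
a=cv2.imread("pics/top0.png")[180:310,300:480]
b=cv2.imread("pics/side0.png")[240:340,270:450]
a=cv2.resize(a,None,fx=4.4,fy=4.4,interpolation=cv2.INTER_CUBIC)
cv2.imwrite("pics/topc.png",a)
```

```text
(no output)
```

View pics/topc.png

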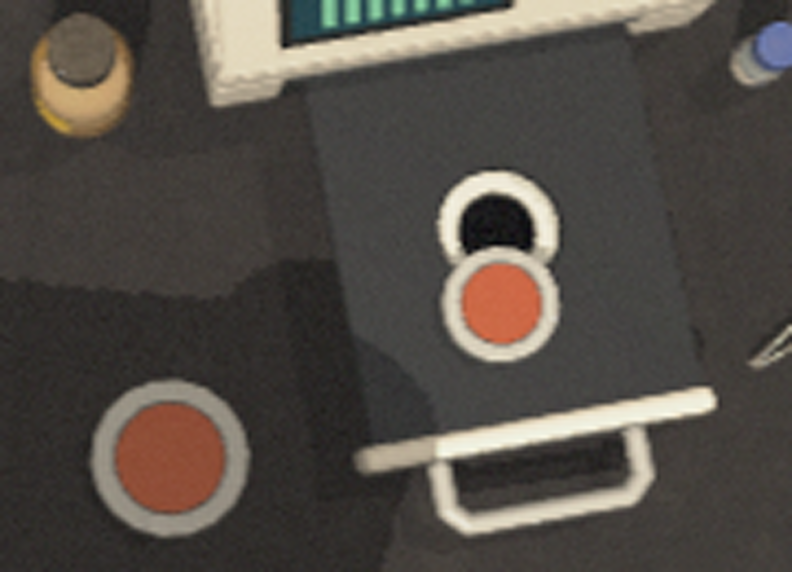

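The crop confirms it: pellet centre at crop (501,304), seat mouth centre at (498,230), and handle bar straight from (470,524) to (627,496). Next I'll turn these into positions.

```bash
cat > h.py <<'E'
import numpy as np,cv2
from station import *
def ray(c,u,v,z):
    d=c["R"].T@np.linalg.inv(c["camera_matrix"])@np.array([u,v,1.]); o=-c["R"].T@c["t"]
    return o+d*(z-o[2])/d[2]
E
python3 - <<'E'
from h import *
c=read_camera("top")
f=lambda u,v,z:ray(c,300+(u+.5)/4.4-.5,180+(v+.5)/4.4-.5,z)
P=dict(seat=f(498,230,.046),seatL=f(438,230,.046),seatR=f(558,230,.046),pel=f(501,304,.055),pelL=f(443,304,.055),pelR=f(559,304,.055),
 hL=f(468,522,.027),hR=f(627,496,.027),dl0=f(308,95,.046),dl1=f(365,405,.046),dr0=f(632,40,.046),dr1=f(695,360,.046),vial=f(775,45,.044),bot=f(83,47,.091))
for k,v in P.items():print(k,v.round(4))
s=P['seat'][:2];h=(P['hL']+P['hR'])[:2]/2
print(np.linalg.norm(P['pelL']-P['pelR']),np.linalg.norm(P['seatL']-P['seatR']),np.linalg.norm(s-h))
for a,b in(('dl1','dl0'),('dr1','dr0')):
    d=P[b]-P[a];print(a,np.degrees(np.arctan2(d[1],d[0])))
d=P['hL']-P['hR'];print('h',np.degrees(np.arctan2(-d[0],d[1])));d=s-h;print('sh',np.degrees(np.arctan2(d[1],d[0])))
d=s-P['pel'][:2];print('ps',np.linalg.norm(d),np.degrees(np.arctan2(d[1],d[0])))
E
```

```text
seat [ 0.5676 -0.151   0.046 ]
seatL [ 0.568 -0.124  0.046]
seatR [ 0.5673 -0.178   0.046 ]
pel [ 0.5334 -0.1494  0.055 ]
pelL [ 0.5337 -0.1237  0.055 ]
pelR [ 0.533  -0.1751  0.055 ]
hL [ 0.4379 -0.1363  0.027 ]
hR [ 0.4485 -0.2085  0.027 ]
dl0 [ 0.6301 -0.0673  0.046 ]
dl1 [ 0.4901 -0.089   0.046 ]
dr0 [ 0.6538 -0.2151  0.046 ]
dr1 [ 0.508  -0.2369  0.046 ]
vial [ 0.6511 -0.2808  0.044 ]
bot [0.6434 0.034  0.091 ]
0.05144360866282884 0.053938321360595114 0.12622248565420796
dl1 8.814438854189513
dr1 8.497669328851817
h 8.319238782515871
sh 9.7732551418311
ps 0.03427497119176589 -2.6863154704953143
```

>>> arm_command:
  offset:
    - [-0.32,-0.7,0]
    - [-0.32,-0.7,0]
    - [-0.32,-0.7,0]
    - [-0.32,-0.7,0]
    - [-0.32,-0.7,0]
    - [-0.32,-0.7,0]
    - [-0.32,-0.7,0]
    - [-0.32,-0.7,0]
    - [0,0,0]
    - [0,0,0]
    - [0,0,0]
    - [0,0,0]
  turn:
    - [0,0,0]
    - [0,0,0]
    - [0,0,0]
    - [0,0,0]
    - [0,0,0]
    - [0,0,0]
    - [0,0,0]
    - [0,0,0]
    - [0,0,-0.8]
    - [0,0,-0.8]
    - [0,0,-0.8]
    - [0,0,-0.8]
  grip: 0.316
  squeeze: 10

```text
time_s: 1.65
eef_pos: [0.2222, 0.322, 0.2144]
eef_rot: [0.023, 1.0, -0.0, -0.0]
contact_force: [-0.9, 0.4, -0.3]
width: 0.0298
gripper_force: 0.0
```

```bash
cat >> h.py <<'E'
from scipy.spatial.transform import Rotation as Ro
def plan(p,heading):
    """offset (50 mm units, tool axes after the turn) and z turn (4 deg units) so that -x of the tool heads `heading` deg"""
    s=get_state();R=Ro.from_quat(s["eef_rot"]);x=-R.as_matrix()[:,0]
    h=np.degrees(np.arctan2(x[1],x[0]));t=-(heading-h)
    Rn=R*Ro.from_rotvec([0,0,np.radians(t)])
    tilt=R.as_matrix()[:,2]
    print("t",s["time_s"],"pos",s["eef_pos"].round(4),"head",h.round(2),"tilt",tilt.round(4),"w",round(s["width"],4),"F",s["contact_force"].round(2))
    print("turn",(t/4).round(3),"off",(Rn.inv().apply(np.array(p)-s["eef_pos"])/.05).round(3))
E
python3 -c "
from h import *
plan([.4875,-.1472,.15],-2.7)"
```

```text
t 1.65 pos [0.2222 0.322  0.2144] head -2.62 tilt [-3.e-04 -3.e-04 -1.e+00] w 0.0298 F [-0.94  0.43 -0.27]
turn 0.02 off [-5.743 -9.124  1.289]
```

>>> arm_command:
  offset:
    - [-0.48,-0.76,0.1]
    - [-0.48,-0.76,0.1]
    - [-0.48,-0.76,0.1]
    - [-0.48,-0.76,0.1]
    - [-0.48,-0.76,0.1]
    - [-0.48,-0.76,0.1]
    - [-0.48,-0.76,0.1]
    - [-0.48,-0.76,0.1]
    - [-0.48,-0.76,0.1]
    - [-0.48,-0.76,0.1]
    - [-0.46,-0.76,0.1]
    - [-0.46,-0.76,0.1]
    - [0,0,0]
    - [0,0,0]
  turn:
    - [0,0,0]
    - [0,0,0]
    - [0,0,0]
    - [0,0,0]
    - [0,0,0]
    - [0,0,0]
    - [0,0,0]
    - [0,0,0]
    - [0,0,0]
    - [0,0,0]
    - [0,0,0]
    - [0,0,0]
    - [0,0,0]
    - [0,0,0]

```text
time_s: 3.4
eef_pos: [0.4859, -0.1463, 0.1542]
eef_rot: [0.024, 1.0, 0.0, -0.001]
contact_force: [0.1, -0.2, 0.4]
width: 0.0302
gripper_force: 0.0
```

```bash
python3 -c "
from h import *
plan([.4875,-.1472,.051],-2.7)
c=read_camera('wrist');cv2.imwrite('pics/w1.png',c['pixels']);print(c['camera_matrix'],c['hand_eye'])"
```

```text
t 3.4 pos [ 0.4859 -0.1463  0.1542] head -2.73 tilt [-1.1e-03  8.0e-04 -1.0e+00] w 0.0302 F [ 0.14 -0.2   0.36]
turn -0.007 off [-0.036 -0.018  2.064]
[[371.64829954   0.         320.57623614]
 [  0.         371.64829954 237.61404112]
 [  0.           0.           1.        ]] [[-1.31401777e-03 -9.65083490e-01 -2.61939173e-01  7.32628513e-02]
 [ 9.99998933e-01 -1.43551170e-03  2.72476519e-04 -1.57213683e-04]
 [-6.38979337e-04 -2.61938535e-01  9.65084346e-01 -1.70150230e-01]
 [ 0.00000000e+00  0.00000000e+00  0.00000000e+00  1.00000000e+00]]
```

View pics/w1.png

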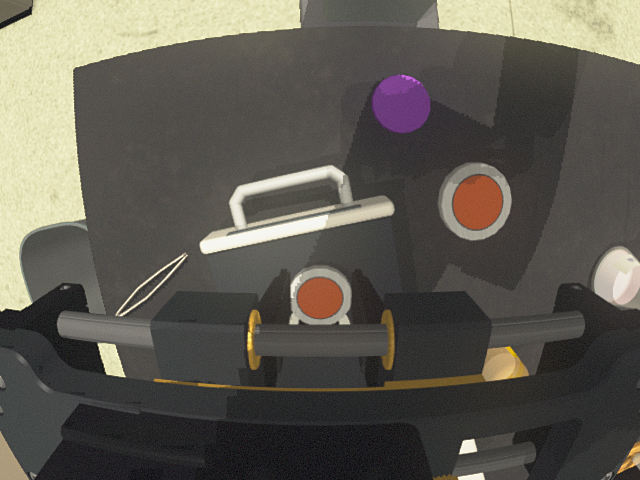

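The wrist view shows the drawer front at (298,225), the pellet at (320,297) with outer radius about 30 px, and the bright seat arc behind it. The larger red disc at (475,201) and the purple one at (401,103) are off the drawer. I'll check the pellet position with the fisheye model.

```bash
cat >> h.py <<'E'
def wray(c,s,u,v,z):
    K=c["camera_matrix"];m=np.array([u-K[0,2],v-K[1,2]])/K[0,0];r=np.hypot(*m)
    d=np.array([*(m/max(r,1e-9)*np.sin(r)),np.cos(r)])
    R=Ro.from_quat(s["eef_rot"]).as_matrix();H=c["hand_eye"]
    o=R@H[:3,3]+s["eef_pos"];d=R@H[:3,:3]@d
    return o+d*(z-o[2])/d[2]
E
python3 - <<'E'
from h import *
s=get_state();c=read_camera("wrist");im=c["pixels"]
hsv=cv2.cvtColor(im,cv2.COLOR_BGR2HSV);m=cv2.inRange(hsv,(0,120,60),(15,255,255))
n,l,st,ce=cv2.connectedComponentsWithStats(m)
for i in range(1,n):
    if st[i,4]>300: print(st[i],ce[i],wray(c,s,*ce[i],.055).round(4))
for u,v in((320,266),(320,326),(290,297),(351,297)):print(u,v,wray(c,s,u,v,.055).round(4))
E
```

```text
[ 453  175   49   55 2092] [476.9206501  201.88097514] [ 0.4628 -0.0227  0.055 ]
[ 297  277   45   41 1432] [319.02234637 297.44832402] [ 0.5348 -0.1496  0.055 ]
320 266 [ 0.5083 -0.1475  0.055 ]
320 326 [ 0.5608 -0.1501  0.055 ]
290 297 [ 0.5334 -0.1726  0.055 ]
351 297 [ 0.5358 -0.1242  0.055 ]
```

>>> arm_command:
  offset:
    - [0,-0.02,0.25]
    - [0,0,0.25]
    - [0,0,0.25]
    - [0,0,0.25]
    - [0,0,0.25]
    - [0,0,0.25]
    - [0,0,0.25]
    - [0,0,0.2]
    - [0,0,0.09]
    - [0,0,0.03]
    - [0,0,0]
    - [0,0,0]
  turn:
    - [0,0,0]
    - [0,0,0]
    - [0,0,0]
    - [0,0,0]
    - [0,0,0]
    - [0,0,0]
    - [0,0,0]
    - [0,0,0]
    - [0,0,0]
    - [0,0,0]
    - [0,0,0]
    - [0,0,0]

```text
time_s: 5.0
eef_pos: [0.4867, -0.1479, 0.0517]
eef_rot: [0.024, 1.0, -0.0, 0.0]
contact_force: [-0.4, 0.0, -0.1]
width: 0.0301
gripper_force: 0.0
```

```bash
python3 -c "
from h import *
plan([.5366,-.1495,.0495],-2.7)"
```

```text
t 5.0 pos [ 0.4867 -0.1479  0.0517] head -2.72 tilt [ 9.e-04 -3.e-04 -1.e+00] w 0.0301 F [-0.42  0.05 -0.06]
turn -0.005 off [-0.998  0.016  0.044]
```

>>> arm_command:
  offset:
    - [0,0.016,0.044]
    - [-0.08,0,0]
    - [-0.08,0,0]
    - [-0.08,0,0]
    - [-0.06,0,0]
    - [-0.05,0,0]
    - [-0.05,0,0]
    - [-0.05,0,0]
    - [-0.05,0,0]
    - [-0.05,0,0]
    - [-0.05,0,0]
    - [-0.05,0,0]
    - [-0.05,0,0]
    - [-0.05,0,0]
    - [-0.04,0,0]
    - [0,0,0]
  turn:
    - [0,0,0]
    - [0,0,0]
    - [0,0,0]
    - [0,0,0]
    - [0,0,0]
    - [0,0,0]
    - [0,0,0]
    - [0,0,0]
    - [0,0,0]
    - [0,0,0]
    - [0,0,0]
    - [0,0,0]
    - [0,0,0]
    - [0,0,0]
    - [0,0,0]
    - [0,0,0]

```text
time_s: 7.0
eef_pos: [0.5261, -0.1489, 0.049]
eef_rot: [0.024, 1.0, -0.0, 0.0]
contact_force: [0.1, 0.4, -0.2]
width: 0.0301
gripper_force: 0.0
```

Run:
```python
from h import *
plan([.5366,-.1495,.0495],-2.7)
s=get_state();c=read_camera("wrist");im=c["pixels"]
m=cv2.inRange(cv2.cvtColor(im,cv2.COLOR_BGR2HSV),(0,120,60),(15,255,255))
n,l,st,ce=cv2.connectedComponentsWithStats(m)
for i in range(1,n):
    if st[i,4]>200: print(st[i],ce[i],wray(c,s,*ce[i],.053).round(4))
cv2.imwrite("pics/w2.png",cv2.resize(im[180:400,180:480],None,fx=2.6,fy=2.6))
```

```text
t 7.0 pos [ 0.5261 -0.1489  0.049 ] head -2.71 tilt [ 2.e-04 -0.e+00 -1.e+00] w 0.0301 F [ 0.08  0.37 -0.15]
turn -0.003 off [-0.211 -0.002 -0.01 ]
[ 515  130   62   78 3753] [545.1524114  168.31468159] [ 0.4671 -0.0321  0.053 ]
[ 288  356   66   22 1067] [320.52483599 365.2108716 ] [ 0.5685 -0.1511  0.053 ]
```

View pics/w2.png

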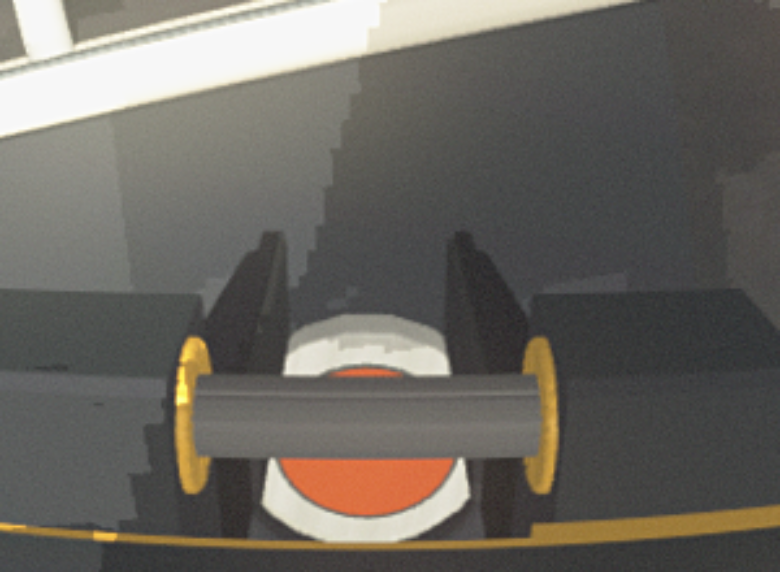

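The crop shows the pellet cradled between the fingertips. Its red face runs from crop row 365 to 517, partly hidden by the gripper's spindle, and the near rim is at about row 315. It's still short of dropping, so I'll compute its centre and then push on.

Run:
```python
from h import *
s=get_state();c=read_camera("wrist")
for v in(365,517,543,345):print(v,wray(c,s,180+366/2.6,180+v/2.6,.055).round(4))
c=read_camera("top")
im=c["pixels"]
cv2.imwrite("pics/t2.png",im)
m=cv2.inRange(cv2.cvtColor(im,cv2.COLOR_BGR2HSV),(0,120,60),(15,255,255))[180:310,380:480]
print(np.argwhere(m).mean(0)+[180,380] if m.any() else None,m.sum()/255)
```

```text
365 [ 0.5398 -0.1496  0.055 ]
517 [ 0.5762 -0.1514  0.055 ]
543 [ 0.5833 -0.1517  0.055 ]
345 [ 0.5355 -0.1494  0.055 ]
None 0.0
```

Centre is about 0.558 (predicted 0.557), roughly 10 mm short. I'll push on slowly.

>>> arm_command:
  offset:
    - [-0.03,0,0]
    - [-0.03,0,0]
    - [-0.03,0,0]
    - [-0.03,0,0]
    - [-0.03,0,0]
    - [-0.03,0,0]
    - [0,0,0]
    - [0,0,0]
  turn:
    - [0,0,0]
    - [0,0,0]
    - [0,0,0]
    - [0,0,0]
    - [0,0,0]
    - [0,0,0]
    - [0,0,0]
    - [0,0,0]

```text
time_s: 8.15
eef_pos: [0.5348, -0.1492, 0.0489]
eef_rot: [0.024, 1.0, 0.0, -0.0]
contact_force: [-1.8, 0.1, 1.0]
width: 0.0304
gripper_force: 1.1
```

Run:
```python
from h import *
plan([.5366,-.1495,.0495],-2.7)
s=get_state();c=read_camera("wrist");im=c["pixels"]
g=cv2.resize(im[180:400,180:480],None,fx=2.6,fy=2.6)
cv2.imwrite("pics/w3.png",g)
```

```text
t 8.15 pos [ 0.5348 -0.1492  0.0489] head -2.72 tilt [-2.e-04  1.e-04 -1.e+00] w 0.0304 F [-1.76  0.13  1.04]
turn -0.004 off [-0.037 -0.004 -0.012]
```

View pics/w3.png

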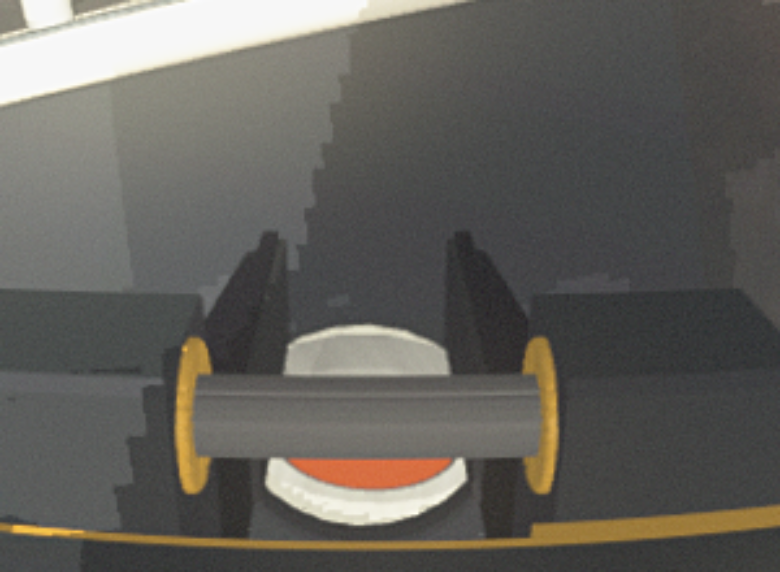

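The red face now looks foreshortened: the pellet's front edge has tipped down into the seat and the rear edge is still on the rim, with about 2 N at the fingers. A few mm more should do it.

>>> arm_command:
  offset:
    - [-0.03,0,0]
    - [-0.02,0,0]
    - [-0.02,0,0]
    - [0,0,0]
    - [0,0,0]
  turn:
    - [0,0,0]
    - [0,0,0]
    - [0,0,0]
    - [0,0,0]
    - [0,0,0]

```text
time_s: 8.82
eef_pos: [0.5384, -0.1494, 0.049]
eef_rot: [0.024, 1.0, 0.0, 0.0]
contact_force: [-1.5, 0.6, 0.7]
width: 0.0302
gripper_force: 1.1
```

Run:
```python
from h import *
plan([.5366,-.1495,.0495],-2.7)
c=read_camera("wrist");cv2.imwrite("pics/w4.png",cv2.resize(c["pixels"][180:400,180:480],None,fx=2.6,fy=2.6))
```

```text
t 8.825 pos [ 0.5384 -0.1494  0.049 ] head -2.71 tilt [ 2.e-04  0.e+00 -1.e+00] w 0.0302 F [-1.51  0.56  0.75]
turn -0.003 off [ 0.037 -0.004 -0.011]
```

View pics/w4.png

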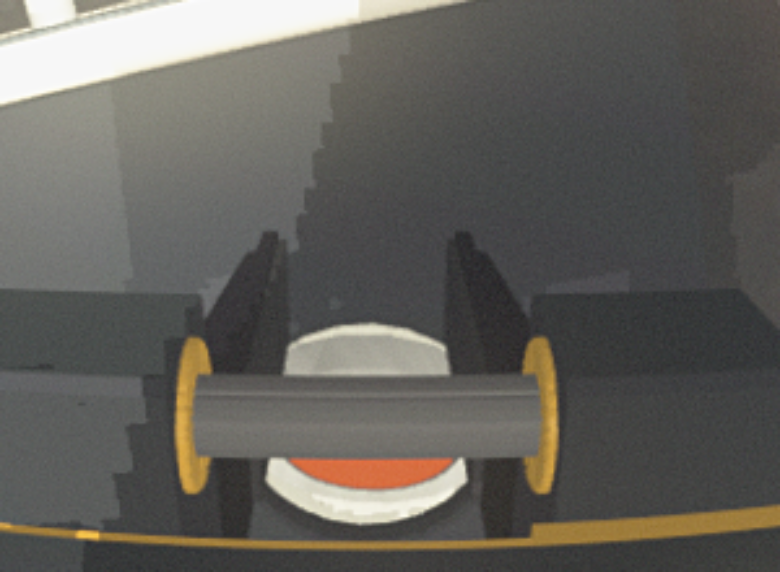

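The view relative to the drawer is unchanged, so the pellet's front is against the seat wall and the drawer followed the push by about 3 mm. Finger friction is probably holding the rear edge up, so I'll back off a little and let it drop.

>>> arm_command:
  offset:
    - [0.03,0,0]
    - [0.05,0,0]
    - [0.06,0,0]
    - [0,0,0]
  turn:
    - [0,0,0]
    - [0,0,0]
    - [0,0,0]
    - [0,0,0]

```text
time_s: 9.38
eef_pos: [0.5313, -0.1492, 0.0491]
eef_rot: [0.024, 1.0, -0.0, 0.0]
contact_force: [-0.4, -0.3, 0.1]
width: 0.0298
gripper_force: 0.0
```

Run:
```python
from h import *
plan([.5366,-.1495,.0495],-2.7)
c=read_camera("wrist");cv2.imwrite("pics/w5.png",cv2.resize(c["pixels"][180:400,180:480],None,fx=2.6,fy=2.6))
```

```text
t 9.375 pos [ 0.5313 -0.1492  0.0491] head -2.73 tilt [ 4.e-04 -1.e-04 -1.e+00] w 0.0298 F [-0.38 -0.33  0.12]
turn -0.007 off [-0.107 -0.002 -0.009]
```

View pics/w5.png

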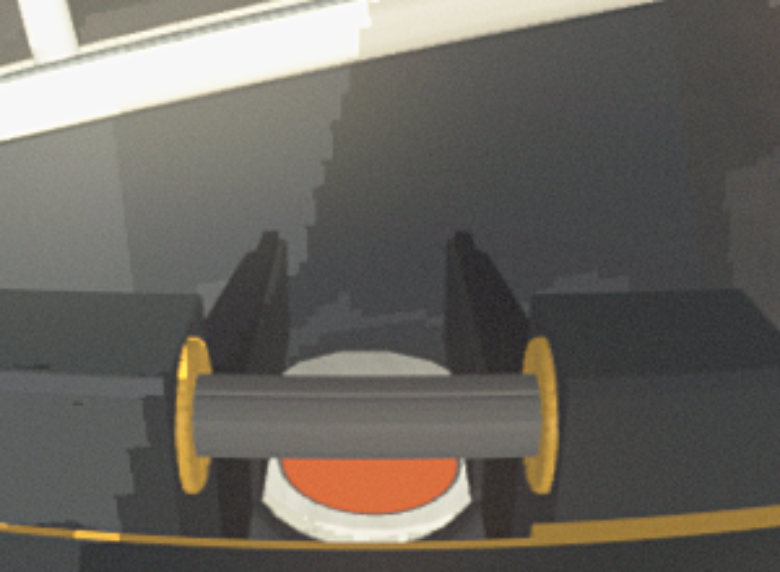

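The ring's side wall no longer shows, so it looks dropped. I'll lift clear, back off above the handle's near side and square up to the drawer, then check from there.

>>> arm_command:
  offset:
    - [0.1,0,0]
    - [0.1,0,-0.4]
    - [0.2,0,-0.8]
    - [0.4,0,-0.6]
    - [0.5,0.1,0]
    - [0.5,0.1,0]
    - [0.5,0.1,0]
    - [0.2,0.2,0]
    - [0,0,0]
    - [0,0,0]
    - [0,0,0]
    - [0,0,0]
    - [0,0,0]
  turn:
    - [0,0,0]
    - [0,0,0]
    - [0,0,0]
    - [0,0,0]
    - [0,0,0]
    - [0,0,0]
    - [0,0,0]
    - [0,0,0]
    - [0,0,-0.8]
    - [0,0,-0.8]
    - [0,0,-0.8]
    - [0,0,-0.45]
    - [0,0,0]

```text
time_s: 11.05
eef_pos: [0.408, -0.1181, 0.1394]
eef_rot: [-0.076, 0.997, -0.0, 0.0]
contact_force: [1.4, -0.2, -0.6]
width: 0.0297
gripper_force: 0.0
```

Run:
```python
from h import *
plan([.411,-.175,.015],8.7)
s=get_state()
for n in("wrist","top"):
    c=read_camera(n);im=c["pixels"]
    m=cv2.inRange(cv2.cvtColor(im,cv2.COLOR_BGR2HSV),(0,120,60),(15,255,255))
    k,l,st,ce=cv2.connectedComponentsWithStats(m)
    for i in range(1,k):
        if st[i,4]>100:
            print(n,st[i],ce[i].round(1),(wray(c,s,*ce[i],.047) if n=="wrist" else ray(c,*ce[i],.047)).round(4))
    cv2.imwrite(f"pics/{n}6.png",im)
t=cv2.imread("pics/top6.png")[190:310,360:480];w=cv2.imread("pics/wrist6.png")[170:370,200:440]
side=read_camera("side")["pixels"][230:340,290:460]
f=lambda a:cv2.resize(a,(400,int(a.shape[0]*400/a.shape[1])),interpolation=cv2.INTER_CUBIC)
L=cv2.vconcat([f(w)]);S=f(side);T=cv2.resize(t,(400,333))
col=cv2.vconcat([L,np.zeros((600-L.shape[0]-S.shape[0] if L.shape[0]+S.shape[0]<600 else 0,400,3),np.uint8),S])[:600]
out=np.zeros((600,800,3),np.uint8);out[:col.shape[0],:400]=col;out[:333,400:]=T
cv2.imwrite("pics/mix6.png",out)
```

```text
t 11.05 pos [ 0.408  -0.1181  0.1394] head 8.67 tilt [ 7.e-04 -2.e-04 -1.e+00] w 0.0297 F [ 1.42 -0.25 -0.64]
turn -0.007 off [ 0.114 -1.133  2.488]
top [166 107  52  22 243] [198.7 121.6] [0.797  0.2731 0.047 ]
top [120 112  70  18 291] [148.3 118.5] [0.8043 0.3742 0.047 ]
top [164 155  25  19 140] [178.2 163.2] [0.7114 0.3124 0.047 ]
top [405 224  17  16 217] [413.  231.4] [ 0.5685 -0.1513  0.047 ]
top [203 238  29   6 114] [217.4 240.7] [0.5551 0.2327 0.047 ]
top [ 66 254  21  19 131] [ 76.2 263.1] [0.5149 0.5047 0.047 ]
top [326 272  25  24 473] [338.2 283.6] [ 0.4682 -0.002   0.047 ]
```

View pics/mix6.png

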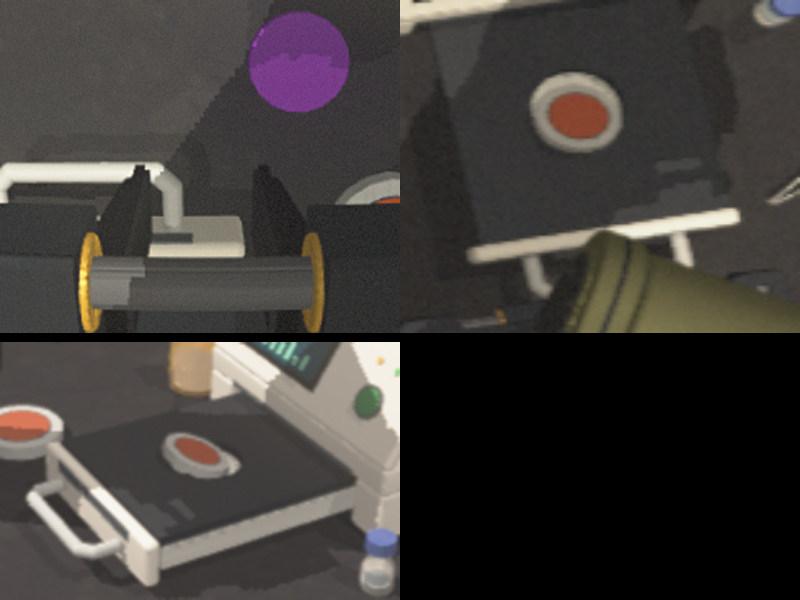

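The side part of this view still shows the pellet tilted: its handle-side edge is up and a bright sliver of seat shows at about (235,465). In the top part its outline is foreshortened. I'll fit the tilt numerically from the two fixed cameras, checking the method against the opening pictures.

```bash
cat > fit.py <<'E'
from h import *
from scipy.optimize import least_squares
def mask(im,box):
    x0,y0,x1,y1=box;a=im[y0:y1,x0:x1].astype(float);b=cv2.resize(a,None,fx=6,fy=6,interpolation=cv2.INTER_CUBIC)
    m=((b[...,2]>1.6*b[...,0]+8)&(b[...,2]>50)).astype(np.uint8)
    k,l,st,ce=cv2.connectedComponentsWithStats(m);i=1+np.argmax(st[1:,4]);yy,xx=np.nonzero(l==i)
    p=np.c_[(xx+.5)/6-.5+x0,(yy+.5)/6-.5+y0];return p.mean(0),np.cov(p.T)
def model(c,q,r):
    C=q[:3];n=np.array([q[3],q[4],1]);n/=np.linalg.norm(n);e=np.cross(n,[0,1,0]);e/=np.linalg.norm(e);f=np.cross(n,e)
    t=np.linspace(0,2*np.pi,60);g=np.concatenate([k*r*(np.cos(t)[:,None]*e+np.sin(t)[:,None]*f) for k in(1,)])+C
    x=g@c["R"].T+c["t"];u=x@c["camera_matrix"].T;u=u[:,:2]/u[:,2:];u=u[:-1];return u.mean(0),np.cov(u.T)/2
def feat(ms): 
    o=[]
    for m,S in ms:
        L=np.linalg.cholesky(S);o+=[*m,2*L[0,0],2*L[1,0],2*L[1,1]]
    return np.array(o)
B={"top":(385,195,450,285),"side":(325,255,400,310)}
def fit(ims,tilt=True,r=None):
    cs={n:read_camera(n) for n in B}
    y=feat([mask(ims[n] if ims else cs[n]["pixels"],B[n]) for n in B])
    z0=.055
    fr=lambda q:feat([model(cs[n],np.r_[q[:3],(q[3:5] if tilt else [0,0])],r or q[5]) for n in B])-y
    s=least_squares(fr,[.56,-.15,z0,0,0,.018],x_scale=[.01,.01,.01,.1,.1,.01]);print(s.x.round(4),"res",s.fun.round(2))
    return s.x
E
python3 - <<'E'
from fit import *
I={n:cv2.imread(f"pics/{n}0.png") for n in B}
q=fit(I,False);fit(I,True,q[5]);fit(None,True,q[5]);fit(None,False,q[5])
E
```

```text
[ 0.5335 -0.1497  0.0531  0.      0.      0.0174] res [-0.05  0.19 -0.09  0.06 -0.17  0.17 -0.03  0.14 -0.02  0.17]
[ 0.5335 -0.1497  0.0531  0.0063  0.0198  0.018 ] res [-0.05  0.19 -0.06  0.05 -0.17  0.17 -0.03  0.14 -0.03 -0.01]
[ 0.5677 -0.1506  0.0511  0.3744 -0.0326  0.018 ] res [-0.06  0.2   0.02 -0.03 -0.16  0.19 -0.03  0.35  0.08  0.05]
[ 0.5677 -0.1505  0.051   0.      0.      0.018 ] res [-0.09  0.18  0.02 -0.6   0.87  0.21 -0.02  1.03 -2.92  1.03]
```

The method reproduces the flat start (tilt about 0.02). Now it gives a tilt of about 0.36 rad, front down, so the pellet isn't seated. I'll take the wrist camera up and over to get a clear close view before mending it.

>>> arm_command:
  offset:
    - [0,0,-0.8]
    - [0,0,-0.8]
    - [0,0,-0.8]
    - [0,0,-0.8]
    - [-0.65,-0.16,0]
    - [-0.65,-0.16,0]
    - [-0.65,-0.16,0]
    - [-0.65,-0.16,0]
    - [-0.65,-0.16,0]
    - [-0.65,-0.16,0]
    - [-0.65,-0.16,0]
    - [0,0,0]
    - [0,0,0]
  turn:
    - [0,0,0]
    - [0,0,0]
    - [0,0,0]
    - [0,0,0]
    - [0,0,0]
    - [0,0,0]
    - [0,0,0]
    - [0,0,0]
    - [0,0,0]
    - [0,0,0]
    - [0,0,0]
    - [0,0,0]
    - [0,0,0]

```text
time_s: 13.22
eef_pos: [0.6406, -0.1392, 0.2986]
eef_rot: [-0.076, 0.997, 0.0, -0.0]
contact_force: [0.3, -0.1, 0.3]
width: 0.0303
gripper_force: 0.0
```

Run:
```python
from h import *
plan([.411,-.175,.015],8.7)
s=get_state();c=read_camera("wrist");w=c["pixels"];cv2.imwrite("pics/w7.png",w);np.savez("w7.npz",pos=s["eef_pos"],rot=s["eef_rot"])
K=c["camera_matrix"];H=c["hand_eye"];R=Ro.from_quat(s["eef_rot"]).as_matrix()
p=np.array([.57,-.15,.048]);x=H[:3,:3].T@(R.T@(p-s["eef_pos"])-H[:3,3])
th=np.arccos(x[2]/np.linalg.norm(x));uv=K[:2,2]+K[0,0]*th*x[:2]/np.hypot(*x[:2]);print("pellet px",uv)
u,v=uv.round().astype(int)
sd=read_camera("side")["pixels"];cv2.imwrite("pics/side7.png",sd)
t=cv2.imread("pics/top6.png")
f=lambda a,s:cv2.resize(a,s,interpolation=cv2.INTER_CUBIC)
W=w[max(v-75,0):max(v-75,0)+150,u-50:u+50]
out=np.zeros((600,800,3),np.uint8);out[:,:400]=f(W,(400,600));out[:300,400:]=f(sd[250:310,320:400],(400,300));out[300:,400:]=f(t[210:255,380:440],(400,300))
cv2.imwrite("pics/mix7.png",out);print("origin",u-50,max(v-75,0))
```

```text
t 13.225 pos [ 0.6406 -0.1392  0.2986] head 8.68 tilt [-1.e-03  2.e-04 -1.e+00] w 0.0303 F [ 0.32 -0.07  0.25]
turn -0.004 off [ 4.642 -0.016  5.676]
pellet px [320.44776993 140.96294392]
origin 270 66
```

View pics/mix7.png

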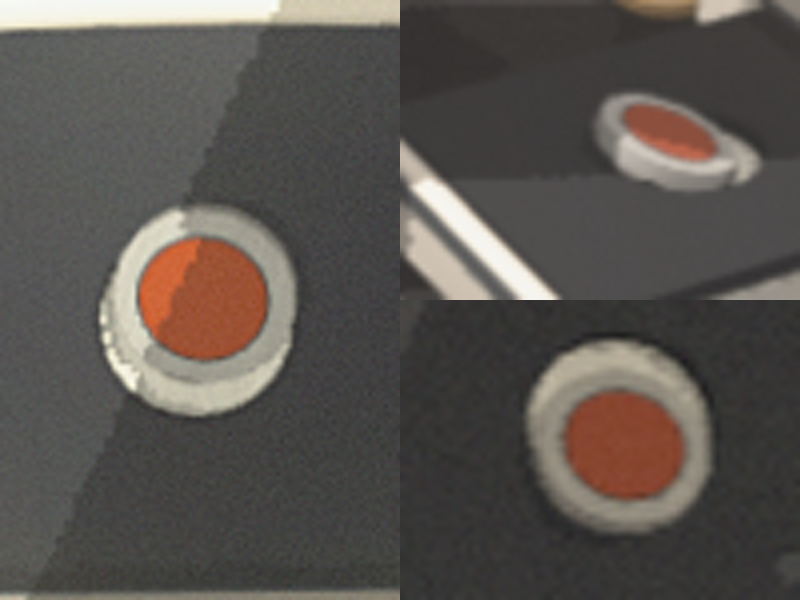

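Left part (wrist, image down = into the analyser): the seat circle has its left edge at (98,315) and front edge at (200,415). The pellet's outer circle is centred near (205,292). So it sits about 6 mm towards the handle, rear edge up. Its front edge has tipped into the floor window and catches there. My plan is to hold it lightly by its two side edges at 3 N without lifting, level it by pitching the tool, slide it the last few mm and let it drop. First, the numbers.

Run:
```python
from fit import *
d=np.load("w7.npz");s=dict(eef_pos=d["pos"],eef_rot=d["rot"]);c=read_camera("wrist")
g=lambda u,v,z:wray(c,s,270+u/4,66+v/4,z)[:2].round(4)
print("seat front",g(200,415,.046),"seat left",g(98,315,.046))
print("pellet red L,R,near,far",g(138,298,.053),g(269,298,.053),g(203,237,.056),g(203,361,.049))
print("outer R, near",g(298,295,.053),g(205,203,.058),"front strip",g(200,597,.046),g(200,27,.046))
```

```text
seat front [ 0.6025 -0.1456] seat left [ 0.5785 -0.1783]
pellet red L,R,near,far [ 0.572  -0.1675] [ 0.5666 -0.1317] [ 0.5527 -0.1523] [ 0.587  -0.1471]
outer R, near [ 0.5645 -0.1239] [ 0.5433 -0.1532] front strip [ 0.6549 -0.1377] [ 0.4925 -0.1622]
```

```bash
python3 -c "
from h import *
plan([.5677,-.150,.09],8.7)"
```

```text
t 13.375 pos [ 0.6403 -0.1392  0.2994] head 8.67 tilt [ 4.e-04 -2.e-04 -1.e+00] w 0.0301 F [-0.04 -0.07  0.58]
turn -0.007 off [1.47  0.007 4.187]
```

>>> arm_command:
  offset:
    - [0.4,0,0]
    - [0.5,0,0]
    - [0.5,0,0]
    - [0.07,0,0.5]
    - [0,0.01,0.7]
    - [0,0,0.7]
    - [0,0,0.7]
    - [0,0,0.7]
    - [0,0,0.6]
    - [0,0,0.29]
    - [0,0,0]
    - [0,0,0]
  turn:
    - [0,0,0]
    - [0,0,0]
    - [0,0,0]
    - [0,0,0]
    - [0,0,0]
    - [0,0,0]
    - [0,0,0]
    - [0,0,0]
    - [0,0,0]
    - [0,0,0]
    - [0,0,0]
    - [0,0,0]
  grip: 0.632

```text
time_s: 14.88
eef_pos: [0.5693, -0.1502, 0.0912]
eef_rot: [-0.076, 0.997, -0.001, 0.001]
contact_force: [-0.4, 0.1, 0.4]
width: 0.06
gripper_force: 0.0
```

```bash
python3 -c "
from h import *
plan([.5677,-.150,.048],8.7)"
```

```text
t 14.875 pos [ 0.5693 -0.1502  0.0912] head 8.69 tilt [ 0.0026 -0.001  -1.    ] w 0.06 F [-0.41  0.07  0.36]
turn -0.004 off [0.033 0.01  0.865]
```

>>> arm_command:
  offset:
    - [0.03,0.01,0.2]
    - [0,0,0.2]
    - [0,0,0.2]
    - [0,0,0.15]
    - [0,0,0.1]
    - [0,0,0]
    - [0,0,0]
  turn:
    - [0,0,0]
    - [0,0,0]
    - [0,0,0]
    - [0,0,0]
    - [0,0,0]
    - [0,0,0]
    - [0,0,0]

```text
time_s: 15.75
eef_pos: [0.5668, -0.1496, 0.047]
eef_rot: [-0.076, 0.997, -0.0, 0.0]
contact_force: [0.0, -0.2, -0.4]
width: 0.06
gripper_force: 0.0
```

>>> arm_command:
  offset:
    - [0,0,0]
    - [0,0,0]
    - [0,0,0]
    - [0,0,0]
    - [0,0,0]
    - [0,0,0]
  turn:
    - [0,0,0]
    - [0,0,0]
    - [0,0,0]
    - [0,0,0]
    - [0,0,0]
    - [0,0,0]
  grip: 0.5
  squeeze: 3

```text
time_s: 16.5
eef_pos: [0.5668, -0.1497, 0.047]
eef_rot: [-0.076, 0.997, -0.0, 0.0]
contact_force: [0.3, -0.8, -0.9]
width: 0.0515
gripper_force: 3.0
```

The opening is 51.5 mm at 3 N, so it's held across its diameter. Now I'll level it by pitching back about 12° with a 3 mm rise, which stays near deck height.

>>> arm_command:
  offset:
    - [0,0,-0.03]
    - [0,0,-0.02]
    - [0,0,-0.02]
    - [0,0,0]
    - [0,0,0]
    - [0,0,0]
    - [0,0,0]
    - [0,0,0]
  turn:
    - [0,0,0]
    - [0,-0.5,0]
    - [0,-0.5,0]
    - [0,-0.5,0]
    - [0,-0.5,0]
    - [0,-0.5,0]
    - [0,-0.5,0]
    - [0,0,0]

```text
time_s: 17.5
eef_pos: [0.566, -0.1496, 0.0502]
eef_rot: [-0.075, 0.992, 0.008, 0.104]
contact_force: [0.4, 0.6, 0.4]
width: 0.0512
gripper_force: 3.0
```

Run:
```python
from fit import *
plan([.574,-.1503,.0505],8.7)
im=read_camera("side");c=im["pixels"]
try:
    m,S=mask(c,B["side"]);print("now",m,S.round(1).tolist())
    for n in("side7","side0"): m,S=mask(cv2.imread(f"pics/{n}.png"),B["side"]);print(n,m,S.round(1).tolist())
    m,S=model(im,np.r_[.5677,-.15,.055,0,0],.018);print("flat model",m,S.round(1).tolist())
except Exception as e: print(e)
```

```text
t 17.5 pos [ 0.566  -0.1496  0.0502] head 8.64 tilt [ 0.2055  0.0316 -0.9781] w 0.0512 F [0.4  0.64 0.38]
turn -0.014 off [-0.154 -0.038  0.026]
now [368.12910509 273.80576081] [[5.4, 1.4], [1.4, 6.4]]
side7 [373.46914468 276.07781775] [[19.7, 7.2], [7.2, 7.0]]
side0 [355.32003972 278.02097042] [[24.3, 0.5], [0.5, 6.4]]
flat model [373.64675273 273.96274238] [[26.4, 0.8], [0.8, 7.0]]
```

>>> arm_command:
  offset:
    - [-0.034,0,0.007]
    - [-0.034,0,0.007]
    - [-0.034,0,0.007]
    - [-0.034,0,0.007]
    - [0,0,0]
    - [0,0,0]
  turn:
    - [0,0,0]
    - [0,0,0]
    - [0,0,0]
    - [0,0,0]
    - [0,0,0]
    - [0,0,0]

```text
time_s: 18.3
eef_pos: [0.5735, -0.1485, 0.0505]
eef_rot: [-0.075, 0.992, 0.008, 0.104]
contact_force: [-0.1, -0.6, -0.9]
width: 0.0515
gripper_force: 3.0
```

>>> arm_command:
  offset:
    - [0,0,0]
    - [0,0,0]
    - [0,0,0]
    - [0,0,0]
    - [0,0,0]
  turn:
    - [0,0,0]
    - [0,0,0]
    - [0,0,0]
    - [0,0,0]
    - [0,0,0]
  grip: 0.62

```text
time_s: 18.92
eef_pos: [0.5736, -0.1485, 0.0505]
eef_rot: [-0.075, 0.992, 0.008, 0.104]
contact_force: [-0.2, 0.1, 1.0]
width: 0.059
gripper_force: 0.0
```

Run:
```python
from fit import *
plan([.574,-.1503,.0505],8.7)
c=read_camera("side")["pixels"]
m,S=mask(c,B["side"]);print("now",m,S.round(1).tolist())
```

```text
t 18.925 pos [ 0.5736 -0.1485  0.0505] head 8.68 tilt [ 0.2055  0.0314 -0.9781] w 0.059 F [-0.24  0.08  1.02]
turn -0.004 off [-0.003 -0.036  0.001]
now [372.77477676 275.59707094] [[7.7, 1.9], [1.9, 8.3]]
```

Released. I'll lift clear, level the tool and back off to above the handle's near side, then check numerically.

>>> arm_command:
  offset:
    - [0,0,-0.2]
    - [0,0,-0.5]
    - [0,0,-0.7]
    - [0,0,-0.6]
    - [0,0,0]
    - [0,0,0]
    - [0,0,0]
    - [0,0,0]
    - [0.65,0,0]
    - [0.65,0,0]
    - [0.65,0,0]
    - [0.65,0,0]
    - [0.3,0,0]
    - [0,0,0]
  turn:
    - [0,0,0]
    - [0,0,0]
    - [0,0,0]
    - [0,0,0]
    - [0,0.75,0]
    - [0,0.75,0]
    - [0,0.75,0]
    - [0,0.75,0]
    - [0,0,0]
    - [0,0,0]
    - [0,0,0]
    - [0,0,0]
    - [0,0,0]
    - [0,0,0]
  grip: 0.62

```text
time_s: 20.72
eef_pos: [0.4096, -0.1738, 0.1489]
eef_rot: [-0.075, 0.997, -0.0, 0.001]
contact_force: [0.3, -0.4, -0.4]
width: 0.059
gripper_force: 0.0
```

Run:
```python
from fit import *
plan([.411,-.175,.015],8.7)
fit(None,True,.018);fit(None,False,.018)
c=read_camera("top");g=cv2.cvtColor(c["pixels"],cv2.COLOR_BGR2GRAY);cv2.imwrite("pics/top8.png",c["pixels"]);cv2.imwrite("pics/side8.png",read_camera("side")["pixels"])
# bright ring outline, top view
b=cv2.resize(g[205:260,380:445],None,fx=6,fy=6,interpolation=cv2.INTER_CUBIC)
hs=cv2.resize(c["pixels"][205:260,380:445],None,fx=6,fy=6,interpolation=cv2.INTER_CUBIC).astype(int)
m=((b>95)|(hs[...,2]>1.6*hs[...,0]+8)).astype(np.uint8)
k,l,st,ce=cv2.connectedComponentsWithStats(m);i=1+np.argmax(st[1:,4])
ct=max(cv2.findContours((l==i).astype(np.uint8),0,1)[0],key=cv2.contourArea)
(e,ax,an)=cv2.fitEllipse(ct);u=[380+(e[0]+.5)/6-.5,205+(e[1]+.5)/6-.5];print("outline px",u,np.array(ax)/6,ray(c,*u,.0465).round(4))
```

```text
t 20.725 pos [ 0.4096 -0.1738  0.1489] head 8.62 tilt [ 1.5e-03 -6.0e-04 -1.0e+00] w 0.059 F [ 0.26 -0.39 -0.42]
turn -0.019 off [-0.02  -0.026  2.678]
[ 0.5731 -0.1497  0.0495  0.1413 -0.1108  0.018 ] res [-0.09  0.24  0.36  0.    0.13  0.23 -0.03  0.61  0.23  0.12]
[ 0.5731 -0.1497  0.0495  0.      0.      0.018 ] res [-0.09  0.23  0.57 -0.53  0.44  0.23 -0.01  0.81 -1.2  -0.29]
outline px [412.45794169108075, 228.7198003133138] [25.43442027 27.34526062] [ 0.5738 -0.1505  0.0465]
```

The pellet is now nearly centred at (0.573,-0.150), but the fit still shows it about 0.17 rad tilted and 3 to 4 mm high, with its rear-left edge caught on the rim. It's past the window now, so a low cradle push heading about -20° should finish it.

>>> arm_command:
  offset:
    - [0,0,0]
    - [0,0,0]
    - [0,0,0]
    - [0,0,0]
    - [0,0,0]
    - [0,0,0]
    - [0,0,0]
    - [0,0,0]
    - [0,0,0]
  turn:
    - [0,0,0.8]
    - [0,0,0.8]
    - [0,0,0.8]
    - [0,0,0.8]
    - [0,0,0.8]
    - [0,0,0.8]
    - [0,0,0.8]
    - [0,0,0.8]
    - [0,0,0.75]
  grip: 0.316
  squeeze: 10

```text
time_s: 22.15
eef_pos: [0.4101, -0.1734, 0.1482]
eef_rot: [0.174, 0.985, 0.0, -0.0]
contact_force: [-0.3, -1.0, 1.2]
width: 0.0295
gripper_force: 0.0
```

```bash
python3 -c "
from h import *
plan([.5265,-.1330,.048],-20)"
```

```text
t 22.15 pos [ 0.4101 -0.1734  0.1482] head -19.99 tilt [-3.e-04  2.e-04 -1.e+00] w 0.0295 F [-0.29 -0.97  1.15]
turn 0.003 off [-1.912  1.556  2.004]
```

>>> arm_command:
  offset:
    - [-0.5,0.4,0]
    - [-0.5,0.4,0]
    - [-0.5,0.4,0]
    - [-0.41,0.35,0.2]
    - [0,0,0.4]
    - [0,0,0.4]
    - [0,0,0.4]
    - [0,0,0.35]
    - [0,0,0.2]
    - [0,0,0]
    - [0,0,0]
  turn:
    - [0,0,0]
    - [0,0,0]
    - [0,0,0]
    - [0,0,0]
    - [0,0,0]
    - [0,0,0]
    - [0,0,0]
    - [0,0,0]
    - [0,0,0]
    - [0,0,0]
    - [0,0,0]

```text
time_s: 23.52
eef_pos: [0.5265, -0.1335, 0.0516]
eef_rot: [0.173, 0.985, -0.0, 0.001]
contact_force: [0.1, -0.2, -0.6]
width: 0.0299
gripper_force: 0.0
```

```bash
python3 -c "
from h import *
plan([.5458,-.1400,.048],-20)"
```

```text
t 23.525 pos [ 0.5265 -0.1335  0.0516] head -19.92 tilt [ 1.4e-03 -5.0e-04 -1.0e+00] w 0.0299 F [ 0.06 -0.24 -0.61]
turn 0.02 off [-0.408  0.01   0.073]
```

>>> arm_command:
  offset:
    - [0,0.01,0.07]
    - [-0.1,0,0]
    - [-0.1,0,0]
    - [-0.06,0,0]
    - [-0.03,0,0]
    - [-0.03,0,0]
    - [-0.03,0,0]
    - [-0.03,0,0]
    - [-0.03,0,0]
    - [0,0,0]
  turn:
    - [0,0,0]
    - [0,0,0]
    - [0,0,0]
    - [0,0,0]
    - [0,0,0]
    - [0,0,0]
    - [0,0,0]
    - [0,0,0]
    - [0,0,0]
    - [0,0,0]

```text
time_s: 24.78
eef_pos: [0.5454, -0.1398, 0.0473]
eef_rot: [0.173, 0.985, -0.0, 0.0]
contact_force: [-0.1, 0.5, 0.2]
width: 0.0299
gripper_force: 0.0
```

Run:
```python
from fit import *
plan([.5458,-.1400,.048],-20)
c=read_camera("side")
m,S=mask(c["pixels"],B["side"]);print("now",m,S.round(1).tolist())
for n in("side7","side8"): m,S=mask(cv2.imread(f"pics/{n}.png"),B["side"]);print(n,m,S.round(1).tolist())
m,S=model(c,np.r_[.5745,-.1505,.047,0,0],.018);print("seated",m,S.round(1).tolist())
```

```text
t 24.775 pos [ 0.5454 -0.1398  0.0473] head -19.92 tilt [ 1.e-04 -1.e-04 -1.e+00] w 0.0299 F [-0.14  0.5   0.17]
turn 0.021 off [-0.009 -0.001 -0.013]
now [376.21801571 278.16332573] [[23.5, 1.0], [1.0, 5.8]]
side7 [373.46914468 276.07781775] [[19.7, 7.2], [7.2, 7.0]]
side8 [376.06488336 276.05201323] [[22.1, 3.6], [3.6, 8.4]]
seated [377.15069293 277.32678496] [[26.1, 0.9], [0.9, 7.1]]
```

The red face now matches a flat disc (covariance off-diagonal 1.0 against 7.2 while tilted), lower down and without contact force. I'll retreat, square up before the handle and confirm.

>>> arm_command:
  offset:
    - [0.2,0,0]
    - [0.2,0,-0.1]
    - [0.2,0,-0.5]
    - [0,0,-0.7]
    - [0,0,-0.7]
    - [0,0,0]
    - [0,0,0]
    - [0,0,0]
    - [0,0,0]
    - [0,0,0]
    - [0,0,0]
    - [0,0,0]
    - [0,0,0]
    - [0,0,0]
    - [0.65,-0.2,0]
    - [0.65,-0.2,0]
    - [0.65,-0.2,0]
    - [0.3,-0.2,0]
    - [0,0,0]
  turn:
    - [0,0,0]
    - [0,0,0]
    - [0,0,0]
    - [0,0,0]
    - [0,0,0]
    - [0,0,-0.8]
    - [0,0,-0.8]
    - [0,0,-0.8]
    - [0,0,-0.8]
    - [0,0,-0.8]
    - [0,0,-0.8]
    - [0,0,-0.8]
    - [0,0,-0.8]
    - [0,0,-0.75]
    - [0,0,0]
    - [0,0,0]
    - [0,0,0]
    - [0,0,0]
    - [0,0,0]

```text
time_s: 27.2
eef_pos: [0.411, -0.1862, 0.1475]
eef_rot: [-0.075, 0.997, -0.0, 0.0]
contact_force: [-0.9, -0.6, 0.3]
width: 0.0301
gripper_force: 0.0
```

Run:
```python
from fit import *
plan([.411,-.175,.015],8.7)
fit(None,True,.018);fit(None,False,.018)
```

```text
t 27.2 pos [ 0.411  -0.1862  0.1475] head 8.57 tilt [ 7.e-04 -3.e-04 -1.e+00] w 0.0301 F [-0.95 -0.65  0.29]
turn -0.031 off [-0.032  0.222  2.651]
[ 0.5736 -0.1499  0.0451  0.0318  0.0421  0.018 ] res [-0.08  0.22  0.35 -0.08  0.18  0.21 -0.03  0.66  0.1   0.05]
[ 0.5736 -0.1499  0.0451  0.      0.      0.018 ] res [-0.09  0.22  0.29 -0.06  0.22  0.21 -0.03  0.67 -0.03  0.5 ]
```

The pellet top is 8.0 mm lower than at the start and flat within the fit's error, so it's seated. Now I'll go down before the handle.

>>> arm_command:
  offset:
    - [-0.03,0.22,0.3]
    - [0,0,0.4]
    - [0,0,0.4]
    - [0,0,0.4]
    - [0,0,0.4]
    - [0,0,0.4]
    - [0,0,0.25]
    - [0,0,0.1]
    - [0,0,0]
    - [0,0,0]
  turn:
    - [0,0,-0.03]
    - [0,0,0]
    - [0,0,0]
    - [0,0,0]
    - [0,0,0]
    - [0,0,0]
    - [0,0,0]
    - [0,0,0]
    - [0,0,0]
    - [0,0,0]

```text
time_s: 28.65
eef_pos: [0.4124, -0.1752, 0.0156]
eef_rot: [-0.077, 0.997, -0.0, 0.001]
contact_force: [-0.6, -1.3, 0.0]
width: 0.0303
gripper_force: 0.0
```

```bash
python3 -c "
from h import *
plan([.4334,-.1715,.017],8.7)"
```

```text
t 28.65 pos [ 0.4124 -0.1752  0.0156] head 8.81 tilt [ 1.3e-03 -7.0e-04 -1.0e+00] w 0.0303 F [-0.64 -1.26  0.  ]
turn 0.027 off [-0.427  0.01  -0.028]
```

>>> arm_command:
  offset:
    - [-0.1,0,-0.02]
    - [-0.1,0,0]
    - [-0.08,0,0]
    - [-0.05,0,0]
    - [-0.04,0,0]
    - [-0.04,0,0]
    - [-0.04,0,0]
    - [-0.04,0,0]
    - [-0.06,0,0]
    - [-0.08,0,0]
    - [-0.1,0,0]
    - [-0.12,0,0]
    - [-0.12,0,0]
    - [-0.12,0,0]
    - [-0.12,0,0]
    - [-0.12,0,0]
    - [-0.12,0,0]
    - [-0.1,0,0]
    - [-0.08,0,0]
    - [-0.05,0,0]
  turn:
    - [0,0,0]
    - [0,0,0]
    - [0,0,0]
    - [0,0,0]
    - [0,0,0]
    - [0,0,0]
    - [0,0,0]
    - [0,0,0]
    - [0,0,0]
    - [0,0,0]
    - [0,0,0]
    - [0,0,0]
    - [0,0,0]
    - [0,0,0]
    - [0,0,0]
    - [0,0,0]
    - [0,0,0]
    - [0,0,0]
    - [0,0,0]
    - [0,0,0]

```text
time_s: 31.15
eef_pos: [0.4949, -0.162, 0.0157]
eef_rot: [-0.077, 0.997, 0.0, -0.0]
contact_force: [-2.8, 1.4, -0.2]
width: 0.0302
gripper_force: 1.3
```

Run:
```python
from fit import *
plan([.5552,-.1530,.0165],8.7)
c=read_camera("side")
B["side"]=(325,240,470,310)
m,S=mask(c["pixels"],B["side"]);print(m,S.round(1).tolist())
for k in(.05,.06,.07,.08):
  mm,S2=model(c,np.r_[.5736+k*.9885,-.1499+k*.151,.0451,0,0],.018);print(k,mm,S2.round(1).tolist())
```

```text
t 31.15 pos [ 0.4949 -0.162   0.0157] head 8.81 tilt [-2.e-04  0.e+00 -1.e+00] w 0.0302 F [-2.76  1.37 -0.17]
turn 0.027 off [-1.22  -0.004 -0.017]
[405.35318467 269.75859579] [[21.7, 1.3], [1.3, 5.1]]
0.05 [400.11998627 271.55299947] [[25.2, 1.3], [1.3, 6.6]]
0.06 [404.73234493 270.2626155 ] [[25.1, 1.4], [1.4, 6.5]]
0.07 [409.30955814 268.98206523] [[24.9, 1.5], [1.5, 6.4]]
0.08 [413.85202614 267.71123666] [[24.8, 1.5], [1.5, 6.3]]
```

The drawer is moving with about 3 N and the pellet is riding flat, 61 mm in so far. 55 to 67 mm remain: 48 mm at this pace, then slowly to the stop.

>>> arm_command:
  offset:
    - [-0.05,0,0]
    - [-0.08,0,0]
    - [-0.1,0,0]
    - [-0.1,0,0]
    - [-0.1,0,0]
    - [-0.1,0,0]
    - [-0.1,0,0]
    - [-0.1,0,0]
    - [-0.08,0,0]
    - [-0.06,0,0]
    - [-0.05,0,0]
    - [-0.04,0,0]
    - [0,0,0]
  turn:
    - [0,0,0]
    - [0,0,0]
    - [0,0,0]
    - [0,0,0]
    - [0,0,0]
    - [0,0,0]
    - [0,0,0]
    - [0,0,0]
    - [0,0,0]
    - [0,0,0]
    - [0,0,0]
    - [0,0,0]
    - [0,0,0]

```text
time_s: 32.83
eef_pos: [0.5426, -0.1549, 0.016]
eef_rot: [-0.077, 0.997, -0.0, 0.0]
contact_force: [-1.2, 0.9, -1.0]
width: 0.0299
gripper_force: 0.8
```

>>> arm_command:
  offset:
    - [-0.03,0,0]
    - [-0.03,0,0]
    - [-0.03,0,0]
    - [-0.03,0,0]
    - [0,0,0]
  turn:
    - [0,0,0]
    - [0,0,0]
    - [0,0,0]
    - [0,0,0]
    - [0,0,0]

```text
time_s: 33.45
eef_pos: [0.5485, -0.1539, 0.0159]
eef_rot: [-0.077, 0.997, -0.0, 0.0]
contact_force: [-1.4, -0.4, -0.7]
width: 0.0299
gripper_force: 0.8
```

>>> arm_command:
  offset:
    - [-0.03,0,0]
    - [-0.03,0,0]
    - [0,0,0]
  turn:
    - [0,0,0]
    - [0,0,0]
    - [0,0,0]

```text
time_s: 33.83
eef_pos: [0.5514, -0.1534, 0.0159]
eef_rot: [-0.077, 0.997, -0.0, 0.0]
contact_force: [-0.8, 1.2, 0.3]
width: 0.0304
gripper_force: 0.9
```

>>> arm_command:
  offset:
    - [-0.03,0,0]
    - [-0.03,0,0]
    - [0,0,0]
  turn:
    - [0,0,0]
    - [0,0,0]
    - [0,0,0]

```text
time_s: 34.2
eef_pos: [0.5543, -0.1529, 0.0159]
eef_rot: [-0.077, 0.997, -0.0, 0.0]
contact_force: [-1.7, -0.9, 0.4]
width: 0.0301
gripper_force: 0.9
```

>>> arm_command:
  offset:
    - [-0.03,0,0]
    - [-0.03,0,0]
    - [0,0,0]
  turn:
    - [0,0,0]
    - [0,0,0]
    - [0,0,0]

```text
time_s: 34.58
eef_pos: [0.5573, -0.1524, 0.0159]
eef_rot: [-0.077, 0.997, -0.0, 0.0]
contact_force: [-1.4, -1.0, 0.4]
width: 0.0301
gripper_force: 0.9
```

>>> arm_command:
  offset:
    - [-0.03,0,0]
    - [-0.02,0,0]
    - [0,0,0]
  turn:
    - [0,0,0]
    - [0,0,0]
    - [0,0,0]

```text
time_s: 34.95
eef_pos: [0.558, -0.1523, 0.0158]
eef_rot: [-0.077, 0.997, 0.0, -0.002]
contact_force: [-7.7, -1.7, 5.2]
width: 0.0298
gripper_force: 4.0
```

>>> arm_command:
  offset:
    - [-0.03,0,0]
    - [-0.01,0,0]
    - [0,0,0]
  turn:
    - [0,0,0]
    - [0,0,0]
    - [0,0,0]

```text
time_s: 35.33
eef_pos: [0.5582, -0.1522, 0.0157]
eef_rot: [-0.077, 0.997, 0.0, -0.004]
contact_force: [-13.4, -2.7, 8.8]
width: 0.0301
gripper_force: 7.3
```

Firm stop at 13 N. Total travel is about 132 mm, inside the 122 to 134 mm starting range, so the drawer is home. I'll back away.

>>> arm_command:
  offset:
    - [0.1,0,0]
    - [0.2,0,0]
    - [0.4,0,0]
    - [0.4,0,0]
    - [0,0,-0.5]
    - [0,0,-0.5]
    - [0,0,0]
    - [0,0,0]
  turn:
    - [0,0,0]
    - [0,0,0]
    - [0,0,0]
    - [0,0,0]
    - [0,0,0]
    - [0,0,0]
    - [0,0,0]
    - [0,0,0]

```text
time_s: 36.33
eef_pos: [0.5067, -0.16, 0.0651]
eef_rot: [-0.077, 0.997, 0.0, -0.0]
contact_force: [-0.8, -0.2, -0.9]
width: 0.0299
gripper_force: 0.0
```

Run:
```python
from h import *
print(get_state()["contact_force"].round(2))
# face-to-handle check from the side view: bright handle bar near the expected home place
c=read_camera("side")
for p in([.573,-.150,.027],[.442,-.170,.027]):
    x=c["R"]@np.array(p)+c["t"];u=(c["camera_matrix"]@x/x[2])[:2].round().astype(int);g=cv2.cvtColor(c["pixels"],cv2.COLOR_BGR2GRAY)
    print(p,u,g[u[1]-8:u[1]+9:2,u[0]].tolist())
print(hand_in())
```

```text
[-0.78 -0.16 -0.92]
[0.573, -0.15, 0.027] [376 287] [98, 52, 65, 140, 153, 134, 108, 61, 57]
[0.442, -0.17, 0.027] [309 306] [49, 48, 46, 50, 49, 68, 70, 70, 70]
the job is handed in; nothing more can be done
None
```

The pellet is flat in its seat, the drawer is home against its stop and the job is handed in with no verdict returned; the first nudge left the pellet tipped, so I held it lightly by its side edges (3 N), levelled it with at most a slight rise by my estimate, slid it on and nudged it in.

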